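Try two overhauled sleeves on the gauge pin and sort them

ROBOT

A 7-joint arm with a two-finger parallel gripper is mounted at the origin on the work surface. World frame = base frame: x ahead of the robot, y to its left, z up, the work surface at z = 0. Lengths are in mm, angles in degrees, forces in N, time in s.
With the tool pointing down it reaches from about 400 to 850 mm from the base axis. Payload 4.5 kg.
Tool frame: the origin (TCP) lies on the centre line of the jaws, within the pads' length; the fingertips stand 11 mm ahead of it and the grasp point (between the pads) lies 8 mm behind it; z points along the fingers, y is the line along which they close (so a half turn about z gives the same grasp; the last joint's range is limited). The gripper opens to 88 mm and grips with 3 to 60 N. Pads are 18 mm wide; open, the fingers measure 123 mm over their backs; the gripper's body (75 mm by 187 mm) begins 45 mm behind the grasp point.
Start: joints at [74.416, 39.483, -11.15, 89.685, 9.013, 51.709, -12.324], TCP at [188.189, -596.018, 249.743] pointing down, gripper open.
Joint ranges: [-172.22, 172.22], [-26.19, 119.32], [-84.43, 86.54], [7.71, 146.69], [-57.33, 237.33], [2.42, 119.75], [-152.13, 152.13]. Speed limits (degrees/s): [147.25, 147.25, 180, 180, 180, 180, 180].

INTERFACE

Orientations are given as a 3x3 rotation matrix whose columns are the frame's x, y, z axes.
In Python, from plant import arm, imaging, finish_job gives the robot as it stands.
- The arm moves only by the shell command python3 -m inch 'ROWS' [OPENING] [FORCE]. ROWS is JSON, a list of rows, each an object of numbers: "tx", "ty", "tz": the shift along the tool's x, y, z in cm; "ax", "ay", "az": the turn, a rotation vector about the tool's x, y, z in degrees. A call has 1 to 12 rows; each row shifts and turns the commanded pose from where the row before left it, along the tool's axes as they then stand; what a row does not reach is not made up. A row lasts 1/12 s, in which the tool goes at most 41.7 mm and 7.16 degrees, less where a joint would pass 70% of its speed; a pose out of reach is approached as far as the arm can. A call with a gripper value outside its range is refused whole. OPENING is the closure, from 0 (fully open) to 1 (shut), set as the call begins (- or left out, the last holds). The fingers move at their own pace and stop on an object; FORCE is the grip in N (left out, the last holds). Time passes only in rows, so rows that do not move let the fingers close. It gives the time, the measured TCP pose, the force, the opening and the grip force at its end, in the units of the state.
- arm.observe(): the state, without advancing time (a new reading comes with each control period).
- imaging.grab_frame(name): name is "side" or "top" or "wrist"; returns the picture (384x512x3 uint8, blue, green, red); there is no depth.
- imaging.calibration(name): a dict with "fx", "fy", "cx", "cy" (pixels), "T" (4x4, takes a point from camera to world coordinates). Camera axes: x right, y up, looking along -z (the intrinsics and any distortion apply to the point x, -y, -z); pixel columns grow to the right and rows downward; lengths in mm; the calibration is good to about 2 mm. The wrist camera is an equidistant fisheye: a pixel r from the principal point sees the ray r / f radians off the axis. A picture is of the moment at which its call begins: read the wrist's pose just before it. calibration takes no time and is no camera call; for the wrist camera it gives the pose at the moment of the call.
- finish_job(): hands the job in; it is judged then, once.
Trained networks look in the newest picture that a camera, given by its name, has taken for a name from the list of things; names that differ only in an ending like _2 or _b are one class to them, and where a whole thing is asked for, a point or a joint stands for the part that bears it (a point fixed in the world has none). Each returns a list of dicts, best first, with "score" (0 to 1); they miss things now and then, are a little off and sometimes report something else, mostly with a low value. They report only what shows in the picture. A call takes as long as a camera call. They do not tell look-alikes from the thing itself.
- imaging.recognise(label, camera): "position" ([x, y, z] in mm, in world coordinates, good to about 4 mm: the middle of the surface that is visible of it).
- imaging.silhouettes(label, camera): "mask" (384x512 bool, what is visible of it).
- imaging.landmark_of(label, camera): "position" ([x, y, z] in mm, in world coordinates, good to about 4 mm: a listed point, or the origin of a listed thing).
The state is a dict: "t": time; "joint_pos": joint angles; "joint_velocities": joint speeds; "tau": joint torques, N m; "tool_pos": TCP position; "tcp_rot": TCP orientation; "ft_force": force on the tool from outside, world axes, zero at the start; "torque": the same for the moment, N m; "grip_width": finger opening in mm; "finger_force": force on a finger pad.
Only numpy, scipy, OpenCV 4.12 (cv2) and the standard library are available. Lean on these libraries where they do the work, as an engineer would, in place of code of your own. Each camera call takes 0.05 s, during which the arm holds its last target. There are 200 camera calls.

TASK

Check both steel sleeves on the bench gauge, one after the other (one already lies on the test rods, in line with the gauge pin), and put each away before you try the next. With the sleeve lying loose on the test rods, push it from behind with the fingertips, not gripped, onto the pin until you feel it stop, and never force it. If it slides right home against the shoulder it is good: lay it flat in the aluminium pan; if it sticks halfway it goes for rework: lay it flat in the grey plastic bin; do not drop either, and leave the other things on the bench alone.

Things in the scene. Friction and masses are not known exactly. Their poses are not given: they have to be found in the camera images.
- gauge: bench fit gauge, fixed: green bed 16 mm thick (x -200 to 56, y -52 to 148 mm), a headstock (92 mm high) carrying a horizontal gauge pin, and two cradles of paired steel rods that sleeves lie on. Origin on the bench straight below the middle of the shoulder face at the pin's root. Its x axis runs along the pin, the way a sleeve is pushed on; y across, z up.
- gauge_pin: gauge pin on the gauge, horizontal, diameter 33 mm. Origin on its axis in the face of the 49 mm shoulder collar, axes as the gauge; it reaches from x = -60 mm (nose, 2.5 mm chamfer) to 0. A good sleeve goes home on the shoulder (its middle then at x = -40 mm); a ridged one stops at x = -70 mm, nose on ridge. Both stops are hard: over 60 N spoils the pin.
- test_rods (a point): point on the axis line of a sleeve lying on the test rods, 125 mm before the shoulder, 61 mm above the bench, axes as the gauge. Two 12 mm rods, 16 mm to either side, tops 40 mm above the bench, from 67 mm behind this point to the headstock. One sleeve starts here, its middle within 12 mm along x. It slides with 1 to 2 N. Fingers may reach down on both sides of it.
- waiting_rods (a point): the same point of the waiting rods, a parallel pair with no pin, 100 mm to the +y side of the test rods (gauge axes). They end 95 mm ahead of it. The second sleeve starts here, its middle within 12 mm along x. The bed's top, below all rods, is 16 mm above the bench.
- sleeve_1: one steel sleeve, a plain tube 80 mm long, outside diameter 50, bore 36, about 0.6 kg, lying level on rods. Origin at its middle on its axis; x runs along the bore. Both sleeves look alike from outside: either may be good (36 mm right through) or have a ridge in the middle 20 mm of its bore that leaves only 27 mm. Only the trial on the pin tells.
- sleeve_2: another steel sleeve, a plain tube 80 mm long, outside diameter 50, bore 36, about 0.6 kg, lying level on rods. Origin at its middle on its axis; x runs along the bore. Both sleeves look alike from outside: either may be good (36 mm right through) or have a ridge in the middle 20 mm of its bore that leaves only 27 mm. Only the trial on the pin tells.
- pan: shallow rectangular aluminium pan for good sleeves, fixed, 250 (x) x 190 (y) x 45 mm high, walls and floor 4 mm thick. Origin under its centre.
- bin: grey plastic stacking bin for rework, fixed, 240 (x) x 180 (y) mm, walls and floor 4 mm thick, 60 mm high but only 32 mm at its low front (-x side). Origin under its centre.
- camshaft: camshaft 260 mm long with a 56 mm toothed wheel, lying on two wooden vee blocks beyond the gauge; leave alone. Origin at the middle of its axis, which is its y axis.
- air_ratchet: air ratchet wrench about 270 mm long, 45 mm high, orange and steel, lying on the bench; leave alone. Origin under its middle, x along it.
- screwdriver: screwdriver 220 mm long with an orange handle, lying on the bench; leave alone. Origin under its middle, x along it.
- oil_bottle: upright grey oil bottle, 64 mm diameter, 150 mm high; leave alone. Origin under its centre.
Things that resemble listed ones, but are neither listed nor needed, are in the scene too. What is shaped like the sleeve_1 but orange or red is not meant.

How it is judged:
By the outcome, as a careful person would: the job done as asked, in the order asked, and still so for the second after the job is handed in, with the robot touching nothing.
It also fails if it takes over 72 s, if anything falls off the work surface, if the arm or the gripper's body presses on something with over 40 N, if the wrist force passes 120 N, or if a joint passes its speed limit or range.

## Working session

There is one attempt and no reset: what is moved stays moved. The work goes in short steps, Python scripts to look and compute and a shell command to move; the robot and the scene stay as the last step left them, time stands still between calls to the robot, and variables do not carry over. Pictures are saved under pics/ and viewed, at most 10 in all, crops included, and the job is handed in when it is done.

```bash
mkdir -p pics; ls; cat > a.py <<'E'
import cv2,numpy as np
from plant import arm,imaging
ims=[]
for c in ["top","side"]:
    im=imaging.grab_frame(c); ims.append(im); cv2.imwrite(f"pics/{c}0.png",im)
    for l in ["gauge","gauge_pin","test_rods","waiting_rods","sleeve_1","pan","bin","camshaft","oil_bottle","air_ratchet","screwdriver"]:
        r=imaging.landmark_of(l,c)
        print(c,l,[(np.round(d["position"]).tolist(),round(d["score"],2)) for d in r[:4]])
    K=imaging.calibration(c);print({k:np.round(v,2).tolist() for k,v in K.items()})
s=arm.observe();print(s)
E
python3 a.py
```

```text
pics
top gauge [([575.0, 119.0, 2.0], 0.77), ([504.0, 372.0, 1.0], 0.37), ([752.0, 270.0, 0.0], 0.17)]
top gauge_pin [([573.0, 120.0, 64.0], 0.55)]
top test_rods [([558.0, 0.0, 56.0], 0.78), ([779.0, -228.0, 0.0], 0.25)]
top waiting_rods [([454.0, 14.0, 61.0], 0.74)]
top sleeve_1 [([456.0, 7.0, 60.0], 0.98), ([375.0, -191.0, 24.0], 0.95), ([554.0, 3.0, 60.0], 0.92), ([572.0, -167.0, 23.0], 0.81)]
top pan [([505.0, 367.0, 2.0], 0.96)]
top bin [([489.0, -364.0, 1.0], 0.7)]
top camshaft [([558.0, 1.0, 58.0], 0.65), ([788.0, -34.0, 39.0], 0.57)]
top oil_bottle [([777.0, -230.0, 1.0], 0.91)]
top air_ratchet [([753.0, 271.0, 1.0], 0.58)]
top screwdriver [([736.0, -320.0, -3.0], 0.84)]
{'fx': 385.06, 'fy': 385.06, 'cx': 251.35, 'cy': 183.5, 'T': [[0.03, 0.99, -0.12, 449.01], [-1.0, 0.03, 0.0, 19.33], [0.01, 0.12, 0.99, 1067.34], [0.0, 0.0, 0.0, 1.0]]}
side gauge [([578.0, 119.0, -1.0], 0.69)]
side gauge_pin [([577.0, 119.0, 62.0], 0.7), ([789.0, -36.0, 36.0], 0.59)]
side test_rods []
side waiting_rods [([456.0, 17.0, 63.0], 0.63), ([552.0, -8.0, 58.0], 0.41)]
side sleeve_1 [([569.0, -168.0,
[... 739 characters left out ...]
]), 'joint_velocities': array([-0.03059698,  0.07930676,  0.0469788 ,  0.09224189, -0.06986943,
       -0.04919629, -0.00059416]), 'tau': array([-7.28634109e-05, -5.27481723e+01, -1.26754828e+00, -1.53741360e+01,
       -5.20942756e-02, -6.47092857e-04,  1.42811160e-05]), 'tool_pos': array([ 188.19221445, -596.03094921,  249.73845131]), 'tcp_rot': array([[ 9.53607880e-01,  3.01051506e-01,  3.74926056e-05],
       [ 3.01051508e-01, -9.53607876e-01, -8.48218730e-05],
       [ 1.02174914e-05,  9.21740120e-05, -9.99999996e-01]]), 'ft_force': array([-0.1509264 ,  0.85256728, -0.89437865]), 'torque': array([0.04454751, 0.00231836, 0.0187084 ]), 'finger_force': 0.0, 'grip_width': 88.23600148013807}
```

View pics/top0.png

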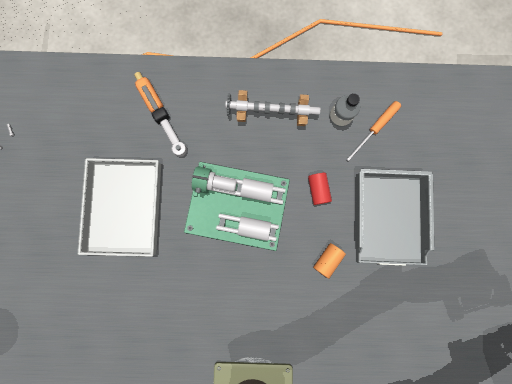

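View pics/side0.png

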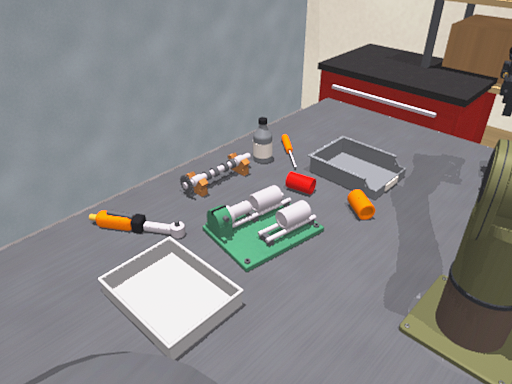

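The top view shows the gauge (bed around 240,205, headstock at 203,180) with its pin pointing right. The test sleeve is at (258,190), the waiting sleeve at (255,229), the pan at (121,207) on the left and the bin at (395,217) on the right. The red and orange tubes are decoys. I'll refine the gauge yaw next.

```bash
cat > h.py <<'E'
import cv2,numpy as np
from plant import arm,imaging
def proj(c,px,z):
    K=imaging.calibration(c);px=np.atleast_2d(px).astype(float);T=K["T"]
    d=np.c_[(px[:,0]-K["cx"])/K["fx"],-(px[:,1]-K["cy"])/K["fy"],-np.ones(len(px))]@T[:3,:3].T
    o=T[:3,3]; return (o+d*((z-o[2])/d[:,2])[:,None])[:,:2]
E
cat > b.py <<'E'
from h import *
im=cv2.imread("pics/top0.png").astype(int);b,g,r=im[...,0],im[...,1],im[...,2]
m=((g>r+25)&(g>b+10)).astype(np.uint8); n,l,st,_=cv2.connectedComponentsWithStats(m)
i=1+np.argmax(st[1:,4]); ys,xs=np.where(l==i); H=cv2.convexHull(np.c_[xs,ys].astype(np.int32))[:,0]
w=proj("top",H,16).astype(np.float32); R=cv2.minAreaRect(w); print("bed",R,np.round(cv2.boxPoints(R)).tolist())
imaging.grab_frame("top")
for n,z in [("sleeve_1",66),("pan",45),("bin",60)]:
    for d in imaging.silhouettes(n,"top")[:3]:
        ys,xs=np.where(d["mask"]); R=cv2.minAreaRect(proj("top",np.c_[xs,ys],z).astype(np.float32)); print(n,round(d["score"],2),[np.round(v,1) for v in R])
E
python3 b.py
```

```text
bed ((517.4854125976562, 60.06672668457031), (263.5329895019531, 198.81822204589844), 80.56245422363281) [[398.0, -54.0], [594.0, -86.0], [637.0, 174.0], [441.0, 206.0]]
sleeve_1 0.94 [array([556.1,   4.8]), array([80.6, 49. ]), np.float64(80.4)]
sleeve_1 0.86 [array([ 565.2, -161. ]), array([79.4, 46.6]), np.float64(11.6)]
sleeve_1 0.82 [array([ 380., -188.]), array([50.3, 80.5]), np.float64(56.7)]
pan 0.64 [array([501.5, 363.9]), array([258.8, 207.6]), np.float64(0.1)]
bin 0.9 [array([ 497.3, -358.9]), array([250.5, 205.9]), np.float64(0.8)]
```

```bash
python3 -m inch '[{"tx":3.15,"ty":-2.53},{"tx":3.15,"ty":-2.53},{"tx":3.15,"ty":-2.53},{"tx":3.15,"ty":-2.53},{"tx":3.15,"ty":-2.53},{"tx":3.15,"ty":-2.53},{"tx":3.15,"ty":-2.53},{"tx":3.15,"ty":-2.53}]' 0.66 20
python3 -m inch '[{"tx":3.15,"ty":-2.53},{"tx":3.15,"ty":-2.53},{"tx":3.15,"ty":-2.53},{"tx":3.15,"ty":-2.53},{"tx":3.15,"ty":-2.53},{"tx":3.15,"ty":-2.53},{"tx":3.15,"ty":-2.53},{"tx":3.15,"ty":-2.53}]'
python3 -m inch '[{"az":-7},{"az":-7},{"az":-7},{"az":-7},{"az":-7},{"az":-7},{"az":-7},{"az":-7},{"az":-7},{}]'
```

```text
validation failed for argument at $[0]...
validation failed for argument at $[0]...
validation failed for argument at $[0]...
```

```bash
python3 -m inch '[{"tx":3.15,"ty":-2.53,"tz":0,"ax":0,"ay":0,"az":0},{"tx":3.15,"ty":-2.53,"tz":0,"ax":0,"ay":0,"az":0}]' 0.66 20; python3 -m inch --help | head -20
```

```text
t: 1.57
tool_pos: [231.5, -529.8, 249.4]
tcp_rot: [[0.955, 0.296, -0.0], [0.296, -0.955, -0.002], [-0.001, 0.001, -1.0]]
ft_force: [1.2, 0.3, 0.3]
grip_width: 76.8
finger_force: 0.0invalid input: not JSON, or not a number
```

```bash
python3 -m inch '[{"tx":3.15,"ty":-2.53,"tz":0,"ax":0,"ay":0,"az":0},{"tx":3.15,"ty":-2.53,"tz":0,"ax":0,"ay":0,"az":0},{"tx":3.15,"ty":-2.53,"tz":0,"ax":0,"ay":0,"az":0},{"tx":3.15,"ty":-2.53,"tz":0,"ax":0,"ay":0,"az":0},{"tx":3.15,"ty":-2.53,"tz":0,"ax":0,"ay":0,"az":0},{"tx":3.15,"ty":-2.53,"tz":0,"ax":0,"ay":0,"az":0},{"tx":3.15,"ty":-2.53,"tz":0,"ax":0,"ay":0,"az":0}]'
python3 -m inch '[{"tx":3.15,"ty":-2.53,"tz":0,"ax":0,"ay":0,"az":0},{"tx":3.15,"ty":-2.53,"tz":0,"ax":0,"ay":0,"az":0},{"tx":3.15,"ty":-2.53,"tz":0,"ax":0,"ay":0,"az":0},{"tx":3.15,"ty":-2.53,"tz":0,"ax":0,"ay":0,"az":0},{"tx":3.15,"ty":-2.53,"tz":0,"ax":0,"ay":0,"az":0},{"tx":3.15,"ty":-2.53,"tz":0,"ax":0,"ay":0,"az":0}]'
python3 -m inch '[{"tx":0,"ty":0,"tz":0,"ax":0,"ay":0,"az":-7},{"tx":0,"ty":0,"tz":0,"ax":0,"ay":0,"az":-7},{"tx":0,"ty":0,"tz":0,"ax":0,"ay":0,"az":-7},{"tx":0,"ty":0,"tz":0,"ax":0,"ay":0,"az":-7},{"tx":0,"ty":0,"tz":0,"ax":0,"ay":0,"az":-7},{"tx":0,"ty":0,"tz":0,"ax":0,"ay":0,"az":-7},{"tx":0,"ty":0,"tz":0,"ax":0,"ay":0,"az":-7},{"tx":0,"ty":0,"tz":0,"ax":0,"ay":0,"az":-7},{"tx":0,"ty":0,"tz":0,"ax":0,"ay":0,"az":-7},{"tx":0,"ty":0,"tz":0,"ax":0,"ay":0,"az":0},{"tx":0,"ty":0,"tz":0,"ax":0,"ay":0,"az":0}]'
cat > g.py <<'E'
# print deltas in tool axes (cm) to reach gauge coords (x,y) & tcp z; usage g.py x y z   or  g.py w X Y z
import sys
from h import *
th=np.radians(80.5);u=np.array([np.cos(th),np.sin(th)]);v=np.array([-u[1],u[0]]);O=np.array([576,119.5])
s=arm.observe();p=s["tool_pos"];R=s["tcp_rot"];q=p[:2]-O
print("t",round(s["t"],2),"gauge xy",np.round([q@u,q@v],1),"z",round(p[2],1),"ty angle",np.round(np.degrees(np.arctan2(R[1,1],R[0,1])),2),"F gauge",np.round([s["ft_force"][:2]@u,s["ft_force"][:2]@v,s["ft_force"][2]],1),"grip",round(s["grip_width"],1),"ff",round(s["finger_force"],1))
a=sys.argv[1:]
while a:
    if a[0]=="w": T=np.array(a[1:4],float);a=a[4:]
    else: x,y,z=map(float,a[:3]);T=np.r_[O+x*u+y*v,z];a=a[3:]
    print("->",np.round(T),"cm tool",np.round(R.T@(T-p)/10,2)); p=T
E
python3 g.py -180 0 66
```

```text
t: 2.15
tool_pos: [390.9, -291.9, 250.0]
tcp_rot: [[0.954, 0.301, 0.001], [0.301, -0.954, -0.0], [0.0, 0.001, -1.0]]
ft_force: [0.6, -0.6, 0.8]
grip_width: 30.6
finger_force: 0.0
t: 2.65
tool_pos: [525.5, -90.0, 250.0]
tcp_rot: [[0.954, 0.301, 0.0], [0.301, -0.954, -0.0], [0.0, 0.0, -1.0]]
ft_force: [0.6, -1.3, -0.3]
grip_width: 29.9
finger_force: 0.0
t: 3.57
tool_pos: [524.5, -92.0, 249.7]
tcp_rot: [[0.168, 0.986, 0.0], [0.986, -0.168, 0.0], [0.0, 0.0, -1.0]]
ft_force: [-0.2, 0.4, 0.7]
grip_width: 30.2
finger_force: 0.0
t 3.57 gauge xy [-217.1   15.8] z 249.7 ty angle -9.69 F gauge [0.4 0.3 0.7] grip 30.2 ff 0.0
-> [546. -58.  66.] cm tool [ 3.71  1.57 18.37]
```

```bash
python3 -m inch '[{"tx":0.9,"ty":0.4,"tz":2.5,"ax":0,"ay":0,"az":0},{"tx":0.9,"ty":0.4,"tz":2.5,"ax":0,"ay":0,"az":0},{"tx":0.9,"ty":0.4,"tz":2.5,"ax":0,"ay":0,"az":0},{"tx":0.7,"ty":0.37,"tz":2.5,"ax":0,"ay":0,"az":0},{"tx":0,"ty":0,"tz":0,"ax":0,"ay":0,"az":0},{"tx":0,"ty":0,"tz":0,"ax":0,"ay":0,"az":0}]'
cat > c.py <<'E'
from h import *
import sys
im=imaging.grab_frame("wrist");cv2.imwrite(f"pics/{sys.argv[1]}.png",im)
for l in ["gauge_pin","test_rods","waiting_rods","sleeve_1"]:
    print(l,[(np.round(d["position"],1).tolist(),round(d["score"],2)) for d in imaging.landmark_of(l,"wrist")[:4]])
E
python3 c.py wr1; python3 g.py -178 0 66
```

```text
t: 4.07
tool_pos: [545.0, -60.6, 149.2]
tcp_rot: [[0.166, 0.986, -0.002], [0.986, -0.166, -0.0], [-0.001, -0.002, -1.0]]
ft_force: [0.1, -0.3, 0.7]
grip_width: 30.0
finger_force: 0.0
gauge_pin [([555.8, 5.0, 60.9], 0.32)]
test_rods []
waiting_rods []
sleeve_1 [([558.7, 3.9, 62.7], 0.95), ([459.6, 11.3, 63.4], 0.79), ([569.5, -171.6, 23.1], 0.77)]
t 4.32 gauge xy [-183.6   -0.5] z 151.2 ty angle -9.57 F gauge [ 0.2  0.2 -0.1] grip 29.5 ff 0.0
-> [547. -56.  66.] cm tool [ 0.56 -0.08  8.52]
```

View pics/wr1.png

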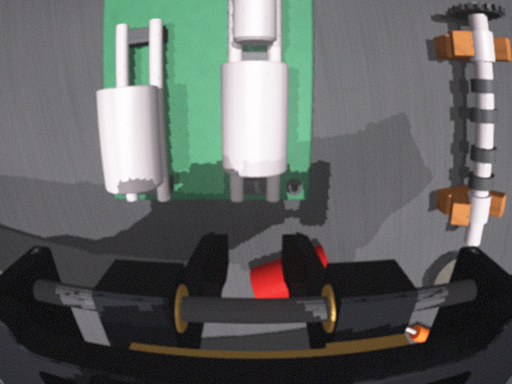

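The wrist view shows the test sleeve centred at (255,118), and the finger midpoint is in line at column 255. I'll descend behind it.

```bash
python3 -m inch '[{"tx":0.4,"ty":0,"tz":2.1,"ax":0,"ay":0,"az":0},{"tx":0,"ty":0,"tz":2.1,"ax":0,"ay":0,"az":0},{"tx":0,"ty":0,"tz":2.1,"ax":0,"ay":0,"az":0},{"tx":0,"ty":0,"tz":2.1,"ax":0,"ay":0,"az":0},{"tx":0,"ty":0,"tz":0,"ax":0,"ay":0,"az":0},{"tx":0,"ty":0,"tz":0,"ax":0,"ay":0,"az":0}]'; python3 g.py
python3 -m inch '[{"tx":0.4,"ty":0,"tz":0,"ax":0,"ay":0,"az":0},{"tx":0.4,"ty":0,"tz":0,"ax":0,"ay":0,"az":0},{"tx":0.4,"ty":0,"tz":0,"ax":0,"ay":0,"az":0},{"tx":0.4,"ty":0,"tz":0,"ax":0,"ay":0,"az":0},{"tx":0.4,"ty":0,"tz":0,"ax":0,"ay":0,"az":0},{"tx":0.4,"ty":0,"tz":0,"ax":0,"ay":0,"az":0}]'; python3 g.py
```

```text
t: 4.82
tool_pos: [546.1, -57.3, 66.0]
tcp_rot: [[0.165, 0.986, -0.001], [0.986, -0.165, -0.0], [-0.001, -0.001, -1.0]]
ft_force: [0.9, 0.4, 0.9]
grip_width: 30.0
finger_force: 0.0
t 4.82 gauge xy [-179.3    0.3] z 66.0 ty angle -9.51 F gauge [ 0.6 -0.8  0.9] grip 30.0 ff 0.0
t: 5.32
tool_pos: [550.7, -33.6, 66.2]
tcp_rot: [[0.165, 0.986, 0.001], [0.986, -0.165, -0.001], [-0.001, 0.001, -1.0]]
ft_force: [0.5, -1.9, 1.5]
grip_width: 30.4
finger_force: 1.2
t 5.32 gauge xy [-155.1   -0.4] z 66.2 ty angle -9.51 F gauge [-1.8 -0.8  1.5] grip 30.4 ff 1.2
```

```bash
python3 -m inch '[{"tx":0.2,"ty":0,"tz":0,"ax":0,"ay":0,"az":0},{"tx":0.1,"ty":0,"tz":0,"ax":0,"ay":0,"az":0},{"tx":0.1,"ty":0,"tz":0,"ax":0,"ay":0,"az":0},{"tx":0.1,"ty":0,"tz":0,"ax":0,"ay":0,"az":0},{"tx":0.1,"ty":0,"tz":0,"ax":0,"ay":0,"az":0},{"tx":0.1,"ty":0,"tz":0,"ax":0,"ay":0,"az":0}]'; python3 g.py
python3 -m inch '[{"tx":0.1,"ty":0,"tz":0,"ax":0,"ay":0,"az":0},{"tx":0.1,"ty":0,"tz":0,"ax":0,"ay":0,"az":0},{"tx":0.1,"ty":0,"tz":0,"ax":0,"ay":0,"az":0},{"tx":0.1,"ty":0,"tz":0,"ax":0,"ay":0,"az":0},{"tx":0.1,"ty":0,"tz":0,"ax":0,"ay":0,"az":0},{"tx":0.1,"ty":0,"tz":0,"ax":0,"ay":0,"az":0}]'; python3 g.py
```

```text
t: 5.82
tool_pos: [551.4, -26.6, 65.7]
tcp_rot: [[0.165, 0.986, 0.0], [0.986, -0.165, -0.0], [-0.0, 0.0, -1.0]]
ft_force: [0.6, -2.8, 2.8]
grip_width: 29.8
finger_force: 1.2
t 5.82 gauge xy [-1.481e+02  1.000e-01] z 65.7 ty angle -9.5 F gauge [-2.6 -1.1  2.8] grip 29.8 ff 1.2
t: 6.32
tool_pos: [552.4, -20.3, 65.7]
tcp_rot: [[0.165, 0.986, 0.0], [0.986, -0.165, 0.0], [0.0, 0.0, -1.0]]
ft_force: [1.1, -2.8, 0.4]
grip_width: 30.2
finger_force: 1.1
t 6.32 gauge xy [-141.8    0.2] z 65.7 ty angle -9.48 F gauge [-2.6 -1.5  0.4] grip 30.2 ff 1.1
```

```bash
python3 -m inch '[{"tx":0.2,"ty":0,"tz":0,"ax":0,"ay":0,"az":0},{"tx":0.2,"ty":0,"tz":0,"ax":0,"ay":0,"az":0},{"tx":0.2,"ty":0,"tz":0,"ax":0,"ay":0,"az":0},{"tx":0.2,"ty":0,"tz":0,"ax":0,"ay":0,"az":0},{"tx":0.2,"ty":0,"tz":0,"ax":0,"ay":0,"az":0},{"tx":0.2,"ty":0,"tz":0,"ax":0,"ay":0,"az":0},{"tx":0.2,"ty":0,"tz":0,"ax":0,"ay":0,"az":0},{"tx":0.2,"ty":0,"tz":0,"ax":0,"ay":0,"az":0}]'; python3 g.py
python3 -m inch '[{"tx":0.1,"ty":0,"tz":0,"ax":0,"ay":0,"az":0},{"tx":0.1,"ty":0,"tz":0,"ax":0,"ay":0,"az":0},{"tx":0.05,"ty":0,"tz":0,"ax":0,"ay":0,"az":0}]'; python3 g.py
```

```text
t: 6.98
tool_pos: [555.0, -4.5, 65.7]
tcp_rot: [[0.165, 0.986, -0.0], [0.986, -0.165, -0.0], [-0.0, -0.0, -1.0]]
ft_force: [1.0, -1.8, 0.7]
grip_width: 30.0
finger_force: 1.0
t 6.98 gauge xy [-125.7    0.2] z 65.7 ty angle -9.47 F gauge [-1.6 -1.3  0.7] grip 30.0 ff 1.0
t: 7.23
tool_pos: [555.3, -2.1, 65.7]
tcp_rot: [[0.164, 0.986, -0.0], [0.986, -0.164, -0.0], [-0.0, -0.0, -1.0]]
ft_force: [1.5, -2.2, -0.2]
grip_width: 29.8
finger_force: 1.0
t 7.23 gauge xy [-123.3    0.4] z 65.7 ty angle -9.47 F gauge [-1.9 -1.9 -0.2] grip 29.8 ff 1.0
```

```bash
cat > ok.py <<'E'
from h import *
import sys
F=np.linalg.norm(arm.observe()["ft_force"][:2]); print("F",F.round(1)); sys.exit(int(F>7))
E
R='x'
python3 -m inch '[{"tx":0.1,"ty":0,"tz":0,"ax":0,"ay":0,"az":0},{"tx":0.05,"ty":0,"tz":0,"ax":0,"ay":0,"az":0}]' >/dev/null; python3 ok.py && 
python3 -m inch '[{"tx":0.1,"ty":0,"tz":0,"ax":0,"ay":0,"az":0},{"tx":0.05,"ty":0,"tz":0,"ax":0,"ay":0,"az":0}]' >/dev/null; python3 ok.py && 
python3 -m inch '[{"tx":0.1,"ty":0,"tz":0,"ax":0,"ay":0,"az":0},{"tx":0.05,"ty":0,"tz":0,"ax":0,"ay":0,"az":0}]' >/dev/null; python3 ok.py && 
python3 -m inch '[{"tx":0.1,"ty":0,"tz":0,"ax":0,"ay":0,"az":0},{"tx":0.05,"ty":0,"tz":0,"ax":0,"ay":0,"az":0}]' >/dev/null; python3 ok.py && 
python3 -m inch '[{"tx":0.1,"ty":0,"tz":0,"ax":0,"ay":0,"az":0},{"tx":0.05,"ty":0,"tz":0,"ax":0,"ay":0,"az":0}]' >/dev/null; python3 ok.py && 
python3 -m inch '[{"tx":0.1,"ty":0,"tz":0,"ax":0,"ay":0,"az":0},{"tx":0.05,"ty":0,"tz":0,"ax":0,"ay":0,"az":0}]' >/dev/null; python3 g.py
```

```text
F 2.9
F 2.1
F 3.4
F 2.2
F 1.1
t 8.23 gauge xy [-114.3    0.3] z 65.7 ty angle -9.47 F gauge [-2.6 -1.8  0.7] grip 30.0 ff 1.0
```

```bash

python3 -m inch '[{"tx":0.1,"ty":0,"tz":0,"ax":0,"ay":0,"az":0},{"tx":0.1,"ty":0,"tz":0,"ax":0,"ay":0,"az":0}]' >/dev/null; python3 ok.py && 
python3 -m inch '[{"tx":0.1,"ty":0,"tz":0,"ax":0,"ay":0,"az":0},{"tx":0.1,"ty":0,"tz":0,"ax":0,"ay":0,"az":0}]' >/dev/null; python3 ok.py && 
python3 -m inch '[{"tx":0.1,"ty":0,"tz":0,"ax":0,"ay":0,"az":0},{"tx":0.1,"ty":0,"tz":0,"ax":0,"ay":0,"az":0}]' >/dev/null; python3 ok.py && 
python3 -m inch '[{"tx":0.1,"ty":0,"tz":0,"ax":0,"ay":0,"az":0},{"tx":0.1,"ty":0,"tz":0,"ax":0,"ay":0,"az":0}]' >/dev/null; python3 ok.py && 
python3 -m inch '[{"tx":0.2,"ty":0,"tz":0,"ax":0,"ay":0,"az":0},{"tx":0.2,"ty":0,"tz":0,"ax":0,"ay":0,"az":0},{"tx":0.2,"ty":0,"tz":0,"ax":0,"ay":0,"az":0},{"tx":0.1,"ty":0,"tz":0,"ax":0,"ay":0,"az":0},{"tx":0.1,"ty":0,"tz":0,"ax":0,"ay":0,"az":0}]' >/dev/null; python3 g.py
```

```text
F 1.7
F 2.8
F 1.8
F 3.0
t 9.32 gauge xy [-98.2   0.3] z 65.7 ty angle -9.46 F gauge [-2.9 -0.5 -0.1] grip 30.5 ff 1.0
```

```bash

S='x'; python3 -m inch '[{"tx":0.1,"ty":0,"tz":0,"ax":0,"ay":0,"az":0},{"tx":0.1,"ty":0,"tz":0,"ax":0,"ay":0,"az":0}]' >/dev/null; python3 ok.py && 
python3 -m inch '[{"tx":0.1,"ty":0,"tz":0,"ax":0,"ay":0,"az":0},{"tx":0.1,"ty":0,"tz":0,"ax":0,"ay":0,"az":0}]' >/dev/null; python3 ok.py && 
python3 -m inch '[{"tx":0.1,"ty":0,"tz":0,"ax":0,"ay":0,"az":0},{"tx":0.05,"ty":0,"tz":0,"ax":0,"ay":0,"az":0}]' >/dev/null; python3 ok.py && 
python3 -m inch '[{"tx":0.05,"ty":0,"tz":0,"ax":0,"ay":0,"az":0},{"tx":0.05,"ty":0,"tz":0,"ax":0,"ay":0,"az":0}]' >/dev/null; python3 ok.py && 
python3 -m inch '[{"tx":0.05,"ty":0,"tz":0,"ax":0,"ay":0,"az":0},{"tx":0.05,"ty":0,"tz":0,"ax":0,"ay":0,"az":0}]' >/dev/null; python3 ok.py && 
python3 -m inch '[{"tx":0.05,"ty":0,"tz":0,"ax":0,"ay":0,"az":0},{"tx":0.05,"ty":0,"tz":0,"ax":0,"ay":0,"az":0}]' >/dev/null; python3 ok.py && 
python3 -m inch '[{"tx":0.05,"ty":0,"tz":0,"ax":0,"ay":0,"az":0},{"tx":0.05,"ty":0,"tz":0,"ax":0,"ay":0,"az":0}]' >/dev/null; python3 g.py
```

```text
F 2.9
F 2.3
F 2.0
F 2.0
F 2.8
F 3.1
t 10.48 gauge xy [-90.3   0.3] z 65.7 ty angle -9.52 F gauge [-5.8 -0.9  1.5] grip 30.2 ff 2.9
```

```bash
python3 -m inch '[{"tx":0.05,"ty":0,"tz":0,"ax":0,"ay":0,"az":0},{"tx":0,"ty":0,"tz":0,"ax":0,"ay":0,"az":0}]' >/dev/null; python3 g.py;python3 ok.py && python3 -m inch '[{"tx":0.05,"ty":0,"tz":0,"ax":0,"ay":0,"az":0},{"tx":0,"ty":0,"tz":0,"ax":0,"ay":0,"az":0}]' >/dev/null; python3 g.py
```

```text
t 10.65 gauge xy [-90.3   0.3] z 65.7 ty angle -9.54 F gauge [-5.6 -1.3  1.5] grip 29.6 ff 2.9
F 5.7
t 10.82 gauge xy [-90.3   0.3] z 65.7 ty angle -9.56 F gauge [-6.3 -0.7  1.1] grip 30.0 ff 3.2
```

```bash
python3 -m inch '[{"tx":0.1,"ty":0,"tz":0,"ax":0,"ay":0,"az":0},{"tx":0,"ty":0,"tz":0,"ax":0,"ay":0,"az":0}]' >/dev/null; python3 g.py; python3 -m inch '[{"tx":0.15,"ty":0,"tz":0,"ax":0,"ay":0,"az":0},{"tx":0,"ty":0,"tz":0,"ax":0,"ay":0,"az":0}]' >/dev/null; python3 g.py
```

```text
t 10.98 gauge xy [-90.3   0.3] z 65.7 ty angle -9.59 F gauge [-8.3 -0.6  2.6] grip 30.2 ff 4.0
t 11.15 gauge xy [-90.2   0.3] z 65.7 ty angle -9.64 F gauge [-10.   -0.2   3. ] grip 30.0 ff 5.1
```

Hard stop at 10 N, about 30 mm past the ridge position, so this sleeve is home on the shoulder and **good**. I'll back off, grip it from above and pull it off.

```bash
python3 -m inch '[{"tx":-1,"ty":0,"tz":0,"ax":0,"ay":0,"az":0},{"tx":-1,"ty":0,"tz":0,"ax":0,"ay":0,"az":0},{"tx":0,"ty":0,"tz":-2.5,"ax":0,"ay":0,"az":0},{"tx":0,"ty":0,"tz":-2.5,"ax":0,"ay":0,"az":0},{"tx":0,"ty":0,"tz":-2.5,"ax":0,"ay":0,"az":0},{"tx":0,"ty":0,"tz":-2,"ax":0,"ay":0,"az":0},{"tx":1.8,"ty":0,"tz":0,"ax":0,"ay":0,"az":0},{"tx":1.8,"ty":0,"tz":0,"ax":0,"ay":0,"az":0},{"tx":1.8,"ty":0,"tz":0,"ax":0,"ay":0,"az":0},{"tx":0,"ty":0,"tz":0,"ax":0,"ay":0,"az":0},{"tx":0,"ty":0,"tz":0,"ax":0,"ay":0,"az":0}]' >/dev/null;python3 -m inch '[{"tx":0,"ty":0,"tz":0,"ax":0,"ay":0,"az":0},{"tx":0,"ty":0,"tz":0,"ax":0,"ay":0,"az":0},{"tx":0,"ty":0,"tz":0,"ax":0,"ay":0,"az":0}]' 0 >/dev/null; python3 g.py -50 0 53; python3 c.py wr2; python3 -c "
from h import *
print(imaging.calibration('wrist')['T'][:3,3]-arm.observe()['tool_pos'])"
```

```text
t 12.32 gauge xy [-52.9   0.2] z 160.5 ty angle -9.58 F gauge [-0.3 -0.4 -0.4] grip 47.9 ff 0.0
-> [568.  70.  53.] cm tool [ 0.3   0.02 10.75]
gauge_pin [([574.0, 119.5, 63.1], 0.92)]
test_rods [([554.0, -0.7, 57.9], 0.88)]
waiting_rods []
sleeve_1 [([573.3, 76.4, 61.1], 0.72), ([456.9, 11.2, 64.1], 0.69), ([567.4, -173.3, 25.8], 0.69)]
[ 14.88419091  81.59452739 133.73642926]
```

View pics/wr2.png

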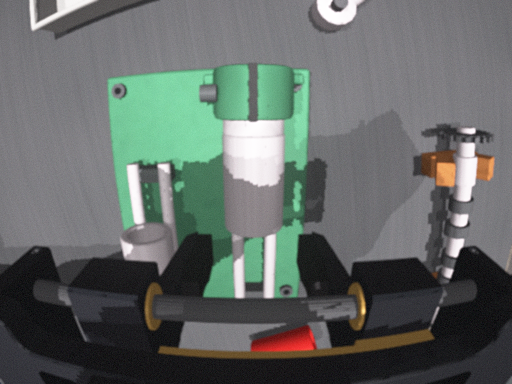

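The wrist view shows the sleeve at (254,185) tight against the collar at (254,125). It is fully home.

```bash
python3 -m inch '[{"tx":0.3,"ty":0,"tz":0,"ax":0,"ay":0,"az":0},{"tx":0,"ty":0,"tz":0,"ax":0,"ay":0,"az":0},{"tx":0,"ty":0,"tz":2,"ax":0,"ay":0,"az":0},{"tx":0,"ty":0,"tz":2,"ax":0,"ay":0,"az":0},{"tx":0,"ty":0,"tz":2,"ax":0,"ay":0,"az":0},{"tx":0,"ty":0,"tz":2,"ax":0,"ay":0,"az":0},{"tx":0,"ty":0,"tz":2,"ax":0,"ay":0,"az":0},{"tx":0,"ty":0,"tz":0.7,"ax":0,"ay":0,"az":0},{"tx":0,"ty":0,"tz":0,"ax":0,"ay":0,"az":0}]' 0 >/dev/null; python3 g.py
python3 -m inch '[{"tx":0,"ty":0,"tz":0,"ax":0,"ay":0,"az":0},{"tx":0,"ty":0,"tz":0,"ax":0,"ay":0,"az":0},{"tx":0,"ty":0,"tz":0,"ax":0,"ay":0,"az":0},{"tx":0,"ty":0,"tz":0,"ax":0,"ay":0,"az":0},{"tx":0,"ty":0,"tz":0,"ax":0,"ay":0,"az":0},{"tx":0,"ty":0,"tz":0,"ax":0,"ay":0,"az":0},{"tx":0,"ty":0,"tz":0,"ax":0,"ay":0,"az":0}]' 0.6 40 >/dev/null; python3 g.py
```

```text
t 13.32 gauge xy [-48.6   1.4] z 52.2 ty angle -9.45 F gauge [-0.6  0.3 -0.7] grip 87.9 ff 0.0
t 13.9 gauge xy [-48.6   1.1] z 54.1 ty angle -9.48 F gauge [0.2 3.2 5.1] grip 49.2 ff 39.9
```

```bash
python3 -m inch '[{"tx":-0.5,"ty":0,"tz":0,"ax":0,"ay":0,"az":0},{"tx":-1,"ty":0,"tz":0,"ax":0,"ay":0,"az":0},{"tx":-1,"ty":0,"tz":0,"ax":0,"ay":0,"az":0}]' >/dev/null; python3 g.py
python3 -m inch '[{"tx":-1,"ty":0,"tz":0,"ax":0,"ay":0,"az":0},{"tx":-1,"ty":0,"tz":0,"ax":0,"ay":0,"az":0},{"tx":-1,"ty":0,"tz":0,"ax":0,"ay":0,"az":0},{"tx":-1,"ty":0,"tz":0,"ax":0,"ay":0,"az":0},{"tx":-1,"ty":0,"tz":0,"ax":0,"ay":0,"az":0},{"tx":-0.5,"ty":0,"tz":0,"ax":0,"ay":0,"az":0},{"tx":0,"ty":0,"tz":0,"ax":0,"ay":0,"az":0}]' >/dev/null; python3 g.py -125 0 180 w 503 370 180
```

```text
t 14.15 gauge xy [-71.3   1.1] z 54.1 ty angle -9.34 F gauge [3.4 4.6 5.7] grip 48.7 ff 40.0
t 14.73 gauge xy [-129.6    1. ] z 54.1 ty angle -9.53 F gauge [-1.4  4.1  6.4] grip 48.9 ff 40.0
-> [555.  -4. 180.] cm tool [  0.46   0.09 -12.59]
-> [503. 370. 180.] cm tool [ 35.99 -11.36  -0.  ]
```

```bash
python3 -m inch '[{"tx":0,"ty":0,"tz":-1,"ax":0,"ay":0,"az":0},{"tx":0,"ty":0,"tz":-2,"ax":0,"ay":0,"az":0},{"tx":0,"ty":0,"tz":-3,"ax":0,"ay":0,"az":0},{"tx":0,"ty":0,"tz":-3,"ax":0,"ay":0,"az":0},{"tx":0,"ty":0,"tz":-2.5,"ax":0,"ay":0,"az":0},{"tx":0,"ty":0,"tz":-1,"ax":0,"ay":0,"az":0}]' >/dev/null; python3 g.py
python3 -m inch '[{"tx":1.5,"ty":-0.6,"tz":0,"ax":0,"ay":0,"az":0},{"tx":3.3,"ty":-1.5,"tz":0,"ax":0,"ay":0,"az":0},{"tx":3.5,"ty":-1.6,"tz":0,"ax":0,"ay":0,"az":0},{"tx":3.5,"ty":-1.6,"tz":0,"ax":0,"ay":0,"az":0},{"tx":3.5,"ty":-1.6,"tz":0,"ax":0,"ay":0,"az":0},{"tx":3.5,"ty":-1.6,"tz":0,"ax":0,"ay":0,"az":0},{"tx":3.5,"ty":-1.6,"tz":0,"ax":0,"ay":0,"az":0},{"tx":3.5,"ty":-1.6,"tz":0,"ax":0,"ay":0,"az":0},{"tx":3.5,"ty":-1.6,"tz":0,"ax":0,"ay":0,"az":0},{"tx":3.5,"ty":-1.6,"tz":0,"ax":0,"ay":0,"az":0},{"tx":2,"ty":-0.8,"tz":0,"ax":0,"ay":0,"az":0},{"tx":0,"ty":0,"tz":0,"ax":0,"ay":0,"az":0}]' >/dev/null;
python3 -m inch '[{"tx":0,"ty":0,"tz":0,"ax":0,"ay":0,"az":0},{"tx":0,"ty":0,"tz":0,"ax":0,"ay":0,"az":0}]' >/dev/null; python3 g.py w 459 362 25
python3 - <<'E'
from h import *
cv2.imwrite("pics/wr3.png",imaging.grab_frame("wrist"))
for c in ["pan"]: print([(np.round(d["position"],1).tolist(),round(d["score"],2)) for d in imaging.landmark_of(c,"wrist")[:3]])
E
```

```text
t 15.23 gauge xy [-128.6   -1.3] z 181.8 ty angle -9.51 F gauge [-0.2 -0.1 -5.9] grip 49.4 ff 40.0
t 16.4 gauge xy [217.4 157. ] z 177.5 ty angle -9.52 F gauge [-0.4 -0.5 -6.2] grip 49.1 ff 40.0
-> [459. 362.  25.] cm tool [ 0.3   0.16 15.25]
[([501.3, 372.7, -4.0], 0.88)]
```

View pics/wr3.png

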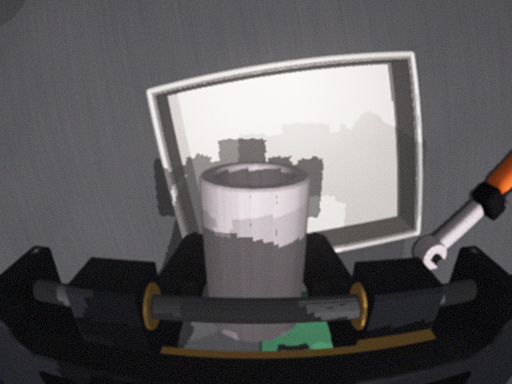

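The sleeve is held level at (255,240) over the near half of the pan, so I'll lower it.

```bash
python3 -m inch '[{"tx":0.2,"ty":0.1,"tz":2,"ax":0,"ay":0,"az":0},{"tx":0,"ty":0,"tz":3,"ax":0,"ay":0,"az":0},{"tx":0,"ty":0,"tz":3,"ax":0,"ay":0,"az":0},{"tx":0,"ty":0,"tz":3,"ax":0,"ay":0,"az":0},{"tx":0,"ty":0,"tz":2,"ax":0,"ay":0,"az":0},{"tx":0,"ty":0,"tz":1,"ax":0,"ay":0,"az":0},{"tx":0,"ty":0,"tz":0.6,"ax":0,"ay":0,"az":0},{"tx":0,"ty":0,"tz":0.3,"ax":0,"ay":0,"az":0},{"tx":0,"ty":0,"tz":0,"ax":0,"ay":0,"az":0}]' >/dev/null; python3 g.py
python3 -m inch '[{"tx":0,"ty":0,"tz":0.2,"ax":0,"ay":0,"az":0},{"tx":0,"ty":0,"tz":0.1,"ax":0,"ay":0,"az":0},{"tx":0,"ty":0,"tz":0,"ax":0,"ay":0,"az":0}]' >/dev/null; python3 g.py
```

```text
t 17.25 gauge xy [221.6 155.7] z 30.1 ty angle -9.52 F gauge [-0.1 -0.8 -6.3] grip 49.1 ff 40.0
t 17.5 gauge xy [221.9 156. ] z 27.4 ty angle -9.49 F gauge [ 0.1  0.5 -5.2] grip 49.1 ff 40.0
```

```bash
python3 -m inch '[{"tx":0,"ty":0,"tz":0.15,"ax":0,"ay":0,"az":0},{"tx":0,"ty":0,"tz":0.1,"ax":0,"ay":0,"az":0},{"tx":0,"ty":0,"tz":0.1,"ax":0,"ay":0,"az":0},{"tx":0,"ty":0,"tz":0,"ax":0,"ay":0,"az":0}]' >/dev/null; python3 g.py
python3 -m inch '[{"tx":0,"ty":0,"tz":0.1,"ax":0,"ay":0,"az":0},{"tx":0,"ty":0,"tz":0,"ax":0,"ay":0,"az":0}]' >/dev/null; python3 g.py; python3 -m inch '[{"tx":0,"ty":0,"tz":0.1,"ax":0,"ay":0,"az":0},{"tx":0,"ty":0,"tz":0,"ax":0,"ay":0,"az":0}]' >/dev/null; python3 g.py
```

```text
t 17.83 gauge xy [221.4 156.5] z 23.1 ty angle -9.47 F gauge [ 0.1  0.1 -6. ] grip 48.9 ff 40.0
t 18.0 gauge xy [221.4 156.4] z 22.6 ty angle -9.47 F gauge [-0.7  1.  -0.2] grip 49.0 ff 40.0
t 18.17 gauge xy [221.4 156.4] z 22.6 ty angle -9.48 F gauge [-2.7  2.2  8.5] grip 49.4 ff 39.9
```

```bash
python3 -m inch '[{"tx":0,"ty":0,"tz":0,"ax":0,"ay":0,"az":0},{"tx":0,"ty":0,"tz":0,"ax":0,"ay":0,"az":0},{"tx":0,"ty":0,"tz":0,"ax":0,"ay":0,"az":0},{"tx":0,"ty":0,"tz":-1,"ax":0,"ay":0,"az":0},{"tx":0,"ty":0,"tz":-3,"ax":0,"ay":0,"az":0},{"tx":0,"ty":0,"tz":-4,"ax":0,"ay":0,"az":0},{"tx":0,"ty":0,"tz":-4,"ax":0,"ay":0,"az":0},{"tx":0,"ty":0,"tz":-3,"ax":0,"ay":0,"az":0},{"tx":0,"ty":0,"tz":0,"ax":0,"ay":0,"az":0}]' 0.3 >/dev/null; python3 g.py -128 99.5 172
python3 - <<'E'
from h import *
imaging.grab_frame("top")
for d in imaging.landmark_of("sleeve_1","top")[:5]: print(np.round(d["position"],1),round(d["score"],2))
E
```

```text
t 18.92 gauge xy [224.9 154.1] z 178.1 ty angle -9.51 F gauge [ 0.9 -0.5 -0.6] grip 61.8 ff 0.0
-> [457.  10. 172.] cm tool [-35.3    5.46   0.3 ]
[458.  368.8  26.7] 0.95
[ 570.  -165.6   24.2] 0.91
[ 378.4 -192.1   22.4] 0.84
```

Sleeve 1 rests in the pan at (458,369). Now for the waiting sleeve.

```bash
python3 -m inch '[{"tx":-2,"ty":0.3,"tz":0,"ax":0,"ay":0,"az":0},{"tx":-3.7,"ty":0.6,"tz":0,"ax":0,"ay":0,"az":0},{"tx":-3.7,"ty":0.6,"tz":0,"ax":0,"ay":0,"az":0},{"tx":-3.7,"ty":0.6,"tz":0,"ax":0,"ay":0,"az":0},{"tx":-3.7,"ty":0.6,"tz":0,"ax":0,"ay":0,"az":0},{"tx":-3.7,"ty":0.6,"tz":0,"ax":0,"ay":0,"az":0},{"tx":-3.7,"ty":0.6,"tz":0,"ax":0,"ay":0,"az":0},{"tx":-3.7,"ty":0.6,"tz":0,"ax":0,"ay":0,"az":0},{"tx":-3.6,"ty":0.5,"tz":0,"ax":0,"ay":0,"az":0},{"tx":-2.5,"ty":0.4,"tz":0,"ax":0,"ay":0,"az":0},{"tx":-0.9,"ty":0.1,"tz":0,"ax":0,"ay":0,"az":0},{"tx":0,"ty":0,"tz":0,"ax":0,"ay":0,"az":0}]' 0 >/dev/null
python3 -m inch '[{"tx":0,"ty":0,"tz":0,"ax":0,"ay":0,"az":0},{"tx":0,"ty":0,"tz":0,"ax":0,"ay":0,"az":0}]' >/dev/null; python3 c.py wr4;  python3 g.py -127 99.5 53
```

```text
gauge_pin [([573.6, 120.7, 62.3], 0.78)]
test_rods [([552.4, -2.3, 63.0], 0.91)]
waiting_rods []
sleeve_1 [([374.6, -193.8, 29.2], 0.58), ([458.7, 11.0, 61.8], 0.57)]
t 20.43 gauge xy [-126.3  101.3] z 171.2 ty angle -9.35 F gauge [ 0.6 -0.3  0.3] grip 88.0 ff 0.0
-> [457.  11.  53.] cm tool [-0.08  0.18 11.82]
```

View pics/wr4.png

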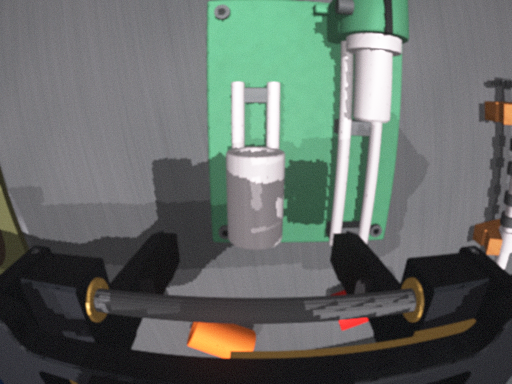

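The waiting sleeve is centred between the open fingers, at (255,195).

```bash
python3 -m inch '[{"tx":0,"ty":0.1,"tz":1.5,"ax":0,"ay":0,"az":0},{"tx":0,"ty":0,"tz":2.5,"ax":0,"ay":0,"az":0},{"tx":0,"ty":0,"tz":2.5,"ax":0,"ay":0,"az":0},{"tx":0,"ty":0,"tz":2.5,"ax":0,"ay":0,"az":0},{"tx":0,"ty":0,"tz":2,"ax":0,"ay":0,"az":0},{"tx":0,"ty":0,"tz":0.8,"ax":0,"ay":0,"az":0},{"tx":0,"ty":0,"tz":0,"ax":0,"ay":0,"az":0}]' >/dev/null; python3 g.py
python3 -m inch '[{"tx":0,"ty":0,"tz":0,"ax":0,"ay":0,"az":0},{"tx":0,"ty":0,"tz":0,"ax":0,"ay":0,"az":0},{"tx":0,"ty":0,"tz":0,"ax":0,"ay":0,"az":0},{"tx":0,"ty":0,"tz":0,"ax":0,"ay":0,"az":0},{"tx":0,"ty":0,"tz":0,"ax":0,"ay":0,"az":0},{"tx":0,"ty":0,"tz":0,"ax":0,"ay":0,"az":0},{"tx":0,"ty":0,"tz":0,"ax":0,"ay":0,"az":0}]' 0.6 40 >/dev/null; python3 g.py
python3 -m inch '[{"tx":0,"ty":0,"tz":-1,"ax":0,"ay":0,"az":0},{"tx":0,"ty":0,"tz":-2,"ax":0,"ay":0,"az":0},{"tx":0,"ty":0,"tz":-2,"ax":0,"ay":0,"az":0},{"tx":0,"ty":0,"tz":-2,"ax":0,"ay":0,"az":0},{"tx":0,"ty":0,"tz":-1,"ax":0,"ay":0,"az":0},{"tx":0,"ty":0,"tz":0,"ax":0,"ay":0,"az":0},{"tx":0,"ty":0,"tz":0,"ax":0,"ay":0,"az":0}]' >/dev/null; python3 g.py -128 0.7 64
```

```text
t 21.02 gauge xy [-127.   101.1] z 51.9 ty angle -9.38 F gauge [-0.1 -0.1  0.2] grip 88.1 ff 0.0
t 21.6 gauge xy [-127.8  101.1] z 53.5 ty angle -9.49 F gauge [1.  2.4 4.5] grip 49.2 ff 40.0
t 22.18 gauge xy [-127.8  100.1] z 133.1 ty angle -9.52 F gauge [-0.3 -0.5 -5.7] grip 49.0 ff 40.0
-> [554.  -7.  64.] cm tool [-0.02  9.94  6.91]
```

```bash
python3 -m inch '[{"tx":0,"ty":1,"tz":0,"ax":0,"ay":0,"az":0},{"tx":0,"ty":2.5,"tz":0,"ax":0,"ay":0,"az":0},{"tx":0,"ty":3,"tz":0,"ax":0,"ay":0,"az":0},{"tx":0,"ty":2.4,"tz":0,"ax":0,"ay":0,"az":0},{"tx":0,"ty":1,"tz":1.5,"ax":0,"ay":0,"az":0},{"tx":0,"ty":0,"tz":2.5,"ax":0,"ay":0,"az":0},{"tx":0,"ty":0,"tz":2,"ax":0,"ay":0,"az":0},{"tx":0,"ty":0,"tz":1,"ax":0,"ay":0,"az":0},{"tx":0,"ty":0,"tz":0,"ax":0,"ay":0,"az":0},{"tx":0,"ty":0,"tz":0,"ax":0,"ay":0,"az":0}]' >/dev/null; python3 g.py
python3 -m inch '[{"tx":0,"ty":0,"tz":0.3,"ax":0,"ay":0,"az":0},{"tx":0,"ty":0,"tz":0.1,"ax":0,"ay":0,"az":0},{"tx":0,"ty":0,"tz":0,"ax":0,"ay":0,"az":0}]' >/dev/null; python3 g.py
```

```text
t 23.02 gauge xy [-127.4    2.1] z 62.3 ty angle -9.44 F gauge [ 0.5  0.  -4.1] grip 49.4 ff 40.0
t 23.27 gauge xy [-127.4    0.8] z 59.8 ty angle -9.48 F gauge [ 0.3 -0.6 -4.5] grip 49.1 ff 40.0
```

```bash
python3 -m inch '[{"tx":0,"ty":0,"tz":0.3,"ax":0,"ay":0,"az":0},{"tx":0,"ty":0,"tz":0.1,"ax":0,"ay":0,"az":0},{"tx":0,"ty":0,"tz":0,"ax":0,"ay":0,"az":0}]' >/dev/null; python3 g.py
python3 -m inch '[{"tx":0,"ty":0,"tz":0.1,"ax":0,"ay":0,"az":0},{"tx":0,"ty":0,"tz":0.1,"ax":0,"ay":0,"az":0},{"tx":0,"ty":0,"tz":0,"ax":0,"ay":0,"az":0}]' >/dev/null; python3 g.py;python3 ok.py && python3 -m inch '[{"tx":0,"ty":0,"tz":0.1,"ax":0,"ay":0,"az":0},{"tx":0,"ty":0,"tz":0,"ax":0,"ay":0,"az":0}]' >/dev/null; python3 g.py
```

```text
t 23.52 gauge xy [-127.5    1.3] z 55.2 ty angle -9.48 F gauge [ 0.4  0.1 -5.1] grip 49.1 ff 40.0
t 23.77 gauge xy [-127.4    1.1] z 53.6 ty angle -9.48 F gauge [-0.6  0.3  0.2] grip 49.2 ff 40.0
F 0.7
t 23.93 gauge xy [-127.5    1.1] z 53.5 ty angle -9.48 F gauge [-0.1  3.8  9.2] grip 49.2 ff 40.0
```

```bash
python3 -m inch '[{"tx":0,"ty":0,"tz":0,"ax":0,"ay":0,"az":0},{"tx":0,"ty":0,"tz":0,"ax":0,"ay":0,"az":0},{"tx":0,"ty":0,"tz":0,"ax":0,"ay":0,"az":0},{"tx":0,"ty":0,"tz":-2,"ax":0,"ay":0,"az":0},{"tx":0,"ty":0,"tz":-3,"ax":0,"ay":0,"az":0},{"tx":0,"ty":0,"tz":-3,"ax":0,"ay":0,"az":0},{"tx":0,"ty":0,"tz":-2,"ax":0,"ay":0,"az":0},{"tx":0,"ty":0,"tz":0,"ax":0,"ay":0,"az":0}]' 0.2 >/dev/null; python3 g.py
python3 -m inch '[{"tx":-1.5,"ty":0,"tz":0,"ax":0,"ay":0,"az":0},{"tx":-3,"ty":0,"tz":0,"ax":0,"ay":0,"az":0},{"tx":-1.4,"ty":0,"tz":0,"ax":0,"ay":0,"az":0},{"tx":0,"ty":0,"tz":0,"ax":0,"ay":0,"az":0},{"tx":0,"ty":0,"tz":0,"ax":0,"ay":0,"az":0},{"tx":0,"ty":0,"tz":0,"ax":0,"ay":0,"az":0}]' 0.66 20 >/dev/null; python3 c.py wr5; python3 g.py -187 0.7 66
```

```text
t 24.6 gauge xy [-126.5   -1.4] z 156.1 ty angle -9.5 F gauge [ 0.2 -0.3 -0.7] grip 70.6 ff 0.0
gauge_pin []
test_rods [([556.4, -4.8, 63.9], 0.49)]
waiting_rods [([458.4, 14.3, 58.1], 0.9)]
sleeve_1 [([554.2, -4.0, 62.4], 0.85), ([570.9, -175.5, 23.5], 0.6)]
t 25.35 gauge xy [-185.3    1.2] z 152.2 ty angle -9.38 F gauge [-0.5 -0.7 -0.3] grip 30.3 ff 0.0
-> [544. -65.  66.] cm tool [-0.17  0.05  8.62]
```

View pics/wr5.png

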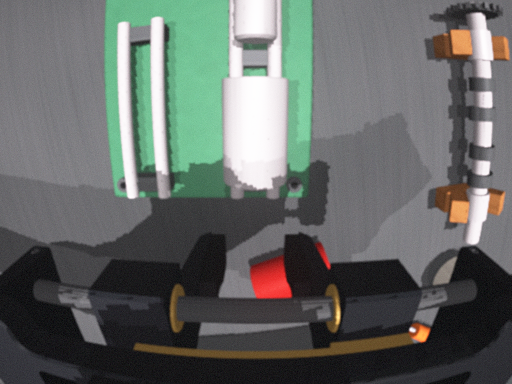

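Sleeve 2 lies on the test rods at (255,133), in line with the pin, with the fingers behind it.

```bash
python3 -m inch '[{"tx":-0.3,"ty":0,"tz":1.5,"ax":0,"ay":0,"az":0},{"tx":0,"ty":0,"tz":2.5,"ax":0,"ay":0,"az":0},{"tx":0,"ty":0,"tz":2.5,"ax":0,"ay":0,"az":0},{"tx":0,"ty":0,"tz":2,"ax":0,"ay":0,"az":0},{"tx":0,"ty":0,"tz":0,"ax":0,"ay":0,"az":0},{"tx":0,"ty":0,"tz":0,"ax":0,"ay":0,"az":0}]' >/dev/null; python3 g.py
python3 -m inch '[{"tx":0.2,"ty":0,"tz":0,"ax":0,"ay":0,"az":0},{"tx":0.3,"ty":0,"tz":0,"ax":0,"ay":0,"az":0},{"tx":0.3,"ty":0,"tz":0,"ax":0,"ay":0,"az":0},{"tx":0.3,"ty":0,"tz":0,"ax":0,"ay":0,"az":0},{"tx":0.3,"ty":0,"tz":0,"ax":0,"ay":0,"az":0},{"tx":0.2,"ty":0,"tz":0,"ax":0,"ay":0,"az":0},{"tx":0.2,"ty":0,"tz":0,"ax":0,"ay":0,"az":0},{"tx":0.2,"ty":0,"tz":0,"ax":0,"ay":0,"az":0}]' >/dev/null; python3 g.py
python3 -m inch '[{"tx":0.2,"ty":0,"tz":0,"ax":0,"ay":0,"az":0},{"tx":0.2,"ty":0,"tz":0,"ax":0,"ay":0,"az":0},{"tx":0.2,"ty":0,"tz":0,"ax":0,"ay":0,"az":0},{"tx":0.2,"ty":0,"tz":0,"ax":0,"ay":0,"az":0},{"tx":0.2,"ty":0,"tz":0,"ax":0,"ay":0,"az":0}]' >/dev/null; python3 g.py
```

```text
t 25.85 gauge xy [-189.     1.7] z 66.8 ty angle -9.42 F gauge [-0.1  0.1  1.2] grip 30.2 ff 0.0
t 26.52 gauge xy [-169.7    0.9] z 67.4 ty angle -9.5 F gauge [-1.  -1.   1.4] grip 30.1 ff 1.1
t 26.93 gauge xy [-159.2    1.1] z 67.2 ty angle -9.48 F gauge [-1.5 -0.6  1.3] grip 30.0 ff 1.0
```

```bash
python3 -m inch '[{"tx":0.2,"ty":0,"tz":0,"ax":0,"ay":0,"az":0},{"tx":0.2,"ty":0,"tz":0,"ax":0,"ay":0,"az":0},{"tx":0.1,"ty":0,"tz":0,"ax":0,"ay":0,"az":0},{"tx":0.1,"ty":0,"tz":0,"ax":0,"ay":0,"az":0},{"tx":0.1,"ty":0,"tz":0,"ax":0,"ay":0,"az":0}]' >/dev/null; python3 ok.py &&
python3 -m inch '[{"tx":0.1,"ty":0,"tz":0,"ax":0,"ay":0,"az":0},{"tx":0.1,"ty":0,"tz":0,"ax":0,"ay":0,"az":0},{"tx":0.1,"ty":0,"tz":0,"ax":0,"ay":0,"az":0},{"tx":0.1,"ty":0,"tz":0,"ax":0,"ay":0,"az":0}]' >/dev/null; python3 ok.py &&
python3 -m inch '[{"tx":0.2,"ty":0,"tz":0,"ax":0,"ay":0,"az":0},{"tx":0.2,"ty":0,"tz":0,"ax":0,"ay":0,"az":0},{"tx":0.2,"ty":0,"tz":0,"ax":0,"ay":0,"az":0}]' >/dev/null; python3 ok.py &&
python3 -m inch '[{"tx":0.2,"ty":0,"tz":0,"ax":0,"ay":0,"az":0},{"tx":0.2,"ty":0,"tz":0,"ax":0,"ay":0,"az":0},{"tx":0.2,"ty":0,"tz":0,"ax":0,"ay":0,"az":0}]' >/dev/null; python3 ok.py &&
python3 -m inch '[{"tx":0.2,"ty":0,"tz":0,"ax":0,"ay":0,"az":0},{"tx":0.2,"ty":0,"tz":0,"ax":0,"ay":0,"az":0},{"tx":0.1,"ty":0,"tz":0,"ax":0,"ay":0,"az":0},{"tx":0.1,"ty":0,"tz":0,"ax":0,"ay":0,"az":0}]' >/dev/null; python3 g.py
```

```text
F 2.8
F 2.3
F 2.4
F 1.6
t 28.52 gauge xy [-130.3    1.3] z 67.2 ty angle -9.47 F gauge [-1.7 -0.3 -0.2] grip 30.0 ff 0.9
```

```bash
python3 -m inch '[{"tx":0.15,"ty":0,"tz":0,"ax":0,"ay":0,"az":0},{"tx":0.15,"ty":0,"tz":0,"ax":0,"ay":0,"az":0},{"tx":0.1,"ty":0,"tz":0,"ax":0,"ay":0,"az":0},{"tx":0.1,"ty":0,"tz":0,"ax":0,"ay":0,"az":0}]' >/dev/null; python3 ok.py &&
python3 -m inch '[{"tx":0.1,"ty":0,"tz":0,"ax":0,"ay":0,"az":0},{"tx":0.1,"ty":0,"tz":0,"ax":0,"ay":0,"az":0}]' >/dev/null; python3 ok.py &&
python3 -m inch '[{"tx":0.1,"ty":0,"tz":0,"ax":0,"ay":0,"az":0},{"tx":0.05,"ty":0,"tz":0,"ax":0,"ay":0,"az":0}]' >/dev/null; python3 ok.py &&
python3 -m inch '[{"tx":0.1,"ty":0,"tz":0,"ax":0,"ay":0,"az":0},{"tx":0.05,"ty":0,"tz":0,"ax":0,"ay":0,"az":0}]' >/dev/null; python3 ok.py &&
python3 -m inch '[{"tx":0.1,"ty":0,"tz":0,"ax":0,"ay":0,"az":0},{"tx":0.05,"ty":0,"tz":0,"ax":0,"ay":0,"az":0}]' >/dev/null; python3 ok.py &&
python3 -m inch '[{"tx":0.1,"ty":0,"tz":0,"ax":0,"ay":0,"az":0},{"tx":0.05,"ty":0,"tz":0,"ax":0,"ay":0,"az":0}]' >/dev/null; python3 g.py
```

```text
F 2.6
F 1.9
F 1.7
F 3.1
F 6.6
t 29.68 gauge xy [-120.2    1.4] z 67.2 ty angle -9.58 F gauge [-8.2 -0.6  1.6] grip 29.8 ff 3.8
```

```bash
python3 -m inch '[{"tx":0.1,"ty":0,"tz":0,"ax":0,"ay":0,"az":0},{"tx":0.1,"ty":0,"tz":0,"ax":0,"ay":0,"az":0},{"tx":0,"ty":0,"tz":0,"ax":0,"ay":0,"az":0}]' >/dev/null; python3 g.py
python3 -m inch '[{"tx":-1,"ty":0,"tz":0,"ax":0,"ay":0,"az":0},{"tx":-1,"ty":0,"tz":0,"ax":0,"ay":0,"az":0},{"tx":0,"ty":0,"tz":-1.5,"ax":0,"ay":0,"az":0},{"tx":0,"ty":0,"tz":-3,"ax":0,"ay":0,"az":0},{"tx":0,"ty":0,"tz":-3,"ax":0,"ay":0,"az":0},{"tx":0,"ty":0,"tz":-2,"ax":0,"ay":0,"az":0},{"tx":2,"ty":0,"tz":0,"ax":0,"ay":0,"az":0},{"tx":2.5,"ty":0,"tz":0,"ax":0,"ay":0,"az":0},{"tx":2,"ty":0,"tz":0,"ax":0,"ay":0,"az":0},{"tx":0,"ty":0,"tz":0,"ax":0,"ay":0,"az":0},{"tx":0,"ty":0,"tz":0,"ax":0,"ay":0,"az":0}]' >/dev/null
python3 -m inch '[{"tx":0,"ty":0,"tz":0,"ax":0,"ay":0,"az":0},{"tx":0,"ty":0,"tz":0,"ax":0,"ay":0,"az":0},{"tx":0,"ty":0,"tz":0,"ax":0,"ay":0,"az":0},{"tx":0,"ty":0,"tz":0,"ax":0,"ay":0,"az":0},{"tx":0,"ty":0,"tz":0,"ax":0,"ay":0,"az":0},{"tx":0,"ty":0,"tz":0,"ax":0,"ay":0,"az":0}]' 0 >/dev/null; python3 g.py -73 1 53
```

```text
t 29.93 gauge xy [-120.     1.4] z 67.2 ty angle -9.66 F gauge [-9.9 -0.8  2.4] grip 30.2 ff 4.9
t 31.35 gauge xy [-70.9   1.2] z 162.2 ty angle -9.51 F gauge [-0.8 -0.7 -0.1] grip 67.9 ff 0.0
-> [563.  48.  53.] cm tool [-0.21  0.02 10.92]
```

Sleeve 2 stopped hard at the ridge position, 30 mm short of home, so it goes for rework. I'll grip it and pull it off the pin.

```bash
python3 -m inch '[{"tx":-0.1,"ty":0,"tz":0,"ax":0,"ay":0,"az":0},{"tx":0,"ty":0,"tz":1.5,"ax":0,"ay":0,"az":0},{"tx":0,"ty":0,"tz":2,"ax":0,"ay":0,"az":0},{"tx":0,"ty":0,"tz":2.2,"ax":0,"ay":0,"az":0},{"tx":0,"ty":0,"tz":2.2,"ax":0,"ay":0,"az":0},{"tx":0,"ty":0,"tz":2,"ax":0,"ay":0,"az":0},{"tx":0,"ty":0,"tz":0.9,"ax":0,"ay":0,"az":0},{"tx":0,"ty":0,"tz":0,"ax":0,"ay":0,"az":0}]' >/dev/null; python3 g.py
python3 -m inch '[{"tx":0,"ty":0,"tz":0,"ax":0,"ay":0,"az":0},{"tx":0,"ty":0,"tz":0,"ax":0,"ay":0,"az":0},{"tx":0,"ty":0,"tz":0,"ax":0,"ay":0,"az":0},{"tx":0,"ty":0,"tz":0,"ax":0,"ay":0,"az":0},{"tx":0,"ty":0,"tz":0,"ax":0,"ay":0,"az":0},{"tx":0,"ty":0,"tz":0,"ax":0,"ay":0,"az":0},{"tx":0,"ty":0,"tz":0,"ax":0,"ay":0,"az":0}]' 0.6 40 >/dev/null; python3 g.py
python3 -m inch '[{"tx":-0.5,"ty":0,"tz":0,"ax":0,"ay":0,"az":0},{"tx":-1,"ty":0,"tz":0,"ax":0,"ay":0,"az":0},{"tx":-1,"ty":0,"tz":0,"ax":0,"ay":0,"az":0},{"tx":-1,"ty":0,"tz":0,"ax":0,"ay":0,"az":0},{"tx":-1,"ty":0,"tz":0,"ax":0,"ay":0,"az":0},{"tx":-0.5,"ty":0,"tz":0,"ax":0,"ay":0,"az":0},{"tx":0,"ty":0,"tz":0,"ax":0,"ay":0,"az":0},{"tx":0,"ty":0,"tz":0,"ax":0,"ay":0,"az":0}]' >/dev/null; python3 g.py -122 1 180 w 493 -363 180
```

```text
t 32.02 gauge xy [-71.9   2.5] z 52.4 ty angle -9.45 F gauge [ 0.3 -0.4  0.5] grip 87.8 ff 0.0
t 32.6 gauge xy [-71.5   1.1] z 54.7 ty angle -9.49 F gauge [-1.5  1.2  3.1] grip 49.0 ff 40.0
t 33.27 gauge xy [-124.3    1.1] z 54.7 ty angle -9.59 F gauge [-1.6  0.9  6.6] grip 48.9 ff 40.0
-> [555.  -1. 180.] cm tool [ 2.000e-01  1.000e-02 -1.253e+01]
-> [ 493. -363.  180.] cm tool [-36.76  -0.06   0.09]
```

```bash
python3 -m inch '[{"tx":0,"ty":0,"tz":-1,"ax":0,"ay":0,"az":0},{"tx":0,"ty":0,"tz":-2,"ax":0,"ay":0,"az":0},{"tx":0,"ty":0,"tz":-3,"ax":0,"ay":0,"az":0},{"tx":0,"ty":0,"tz":-3,"ax":0,"ay":0,"az":0},{"tx":0,"ty":0,"tz":-2.5,"ax":0,"ay":0,"az":0},{"tx":0,"ty":0,"tz":-1,"ax":0,"ay":0,"az":0}]' >/dev/null; python3 g.py
python3 -m inch '[{"tx":-1.5,"ty":0,"tz":0,"ax":0,"ay":0,"az":0},{"tx":-3.3,"ty":0,"tz":0,"ax":0,"ay":0,"az":0},{"tx":-3.8,"ty":0,"tz":0,"ax":0,"ay":0,"az":0},{"tx":-3.8,"ty":0,"tz":0,"ax":0,"ay":0,"az":0},{"tx":-3.8,"ty":0,"tz":0,"ax":0,"ay":0,"az":0},{"tx":-3.8,"ty":0,"tz":0,"ax":0,"ay":0,"az":0},{"tx":-3.8,"ty":0,"tz":0,"ax":0,"ay":0,"az":0},{"tx":-3.8,"ty":0,"tz":0,"ax":0,"ay":0,"az":0},{"tx":-3.6,"ty":0,"tz":0,"ax":0,"ay":0,"az":0},{"tx":-3.4,"ty":0,"tz":0,"ax":0,"ay":0,"az":0},{"tx":-2,"ty":0,"tz":0,"ax":0,"ay":0,"az":0},{"tx":0,"ty":0,"tz":0,"ax":0,"ay":0,"az":0}]' >/dev/null
python3 -m inch '[{"tx":0,"ty":0,"tz":0,"ax":0,"ay":0,"az":0},{"tx":0,"ty":0,"tz":0,"ax":0,"ay":0,"az":0}]' >/dev/null; python3 g.py w 493 -363 30
python3 - <<'E'
from h import *
cv2.imwrite("pics/wr6.png",imaging.grab_frame("wrist"))
print([(np.round(d["position"],1).tolist(),round(d["score"],2)) for d in imaging.landmark_of("bin","wrist")[:3]])
E
```

```text
t 33.77 gauge xy [-122.9    0.4] z 181.9 ty angle -9.57 F gauge [ 0.5 -1.1 -5.8] grip 49.1 ff 40.0
t 34.93 gauge xy [-486.9    2.4] z 178.0 ty angle -9.47 F gauge [ 0.1 -0.  -5.8] grip 49.4 ff 40.0
-> [ 493. -363.   30.] cm tool [-0.29  0.05 14.8 ]
[([493.8, -362.9, -1.9], 0.91)]
```

View pics/wr6.png

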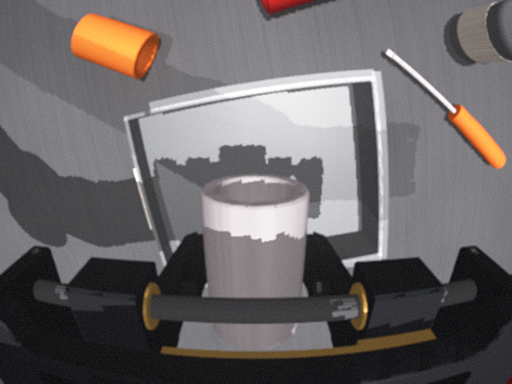

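The sleeve is held level over the middle of the bin, so I'll lower it.

```bash
python3 -m inch '[{"tx":-0.2,"ty":0,"tz":2,"ax":0,"ay":0,"az":0},{"tx":0,"ty":0,"tz":3,"ax":0,"ay":0,"az":0},{"tx":0,"ty":0,"tz":3,"ax":0,"ay":0,"az":0},{"tx":0,"ty":0,"tz":3,"ax":0,"ay":0,"az":0},{"tx":0,"ty":0,"tz":2,"ax":0,"ay":0,"az":0},{"tx":0,"ty":0,"tz":1,"ax":0,"ay":0,"az":0},{"tx":0,"ty":0,"tz":0.6,"ax":0,"ay":0,"az":0},{"tx":0,"ty":0,"tz":0.2,"ax":0,"ay":0,"az":0},{"tx":0,"ty":0,"tz":0,"ax":0,"ay":0,"az":0},{"tx":0,"ty":0,"tz":0,"ax":0,"ay":0,"az":0}]' >/dev/null; python3 g.py
python3 -m inch '[{"tx":0,"ty":0,"tz":0.3,"ax":0,"ay":0,"az":0},{"tx":0,"ty":0,"tz":0.1,"ax":0,"ay":0,"az":0},{"tx":0,"ty":0,"tz":0,"ax":0,"ay":0,"az":0},{"tx":0,"ty":0,"tz":0,"ax":0,"ay":0,"az":0}]' >/dev/null; python3 g.py
```

```text
t 35.87 gauge xy [-489.6   -0. ] z 32.6 ty angle -9.47 F gauge [ 0.2  0.  -4.6] grip 49.1 ff 40.0
t 36.2 gauge xy [-489.6    1.1] z 27.5 ty angle -9.49 F gauge [-0.5 -0.5 -5.2] grip 49.4 ff 40.0
```

```bash
python3 -m inch '[{"tx":0,"ty":0,"tz":0.2,"ax":0,"ay":0,"az":0},{"tx":0,"ty":0,"tz":0.1,"ax":0,"ay":0,"az":0},{"tx":0,"ty":0,"tz":0.05,"ax":0,"ay":0,"az":0},{"tx":0,"ty":0,"tz":0,"ax":0,"ay":0,"az":0}]' >/dev/null; python3 g.py
python3 -m inch '[{"tx":0,"ty":0,"tz":0.1,"ax":0,"ay":0,"az":0},{"tx":0,"ty":0,"tz":0,"ax":0,"ay":0,"az":0}]' >/dev/null; python3 g.py
```

```text
t 36.53 gauge xy [-489.4    1.2] z 23.5 ty angle -9.47 F gauge [-0.4  0.3 -5.6] grip 49.0 ff 40.0
t 36.7 gauge xy [-489.5    1.1] z 23.2 ty angle -9.48 F gauge [-0.9  1.  -0.1] grip 49.0 ff 40.0
```

Resting on the bin floor. I'll press another millimetre, release, lift and check.

```bash
python3 -m inch '[{"tx":0,"ty":0,"tz":0.1,"ax":0,"ay":0,"az":0},{"tx":0,"ty":0,"tz":0,"ax":0,"ay":0,"az":0}]' >/dev/null; python3 g.py
python3 -m inch '[{"tx":0,"ty":0,"tz":0,"ax":0,"ay":0,"az":0},{"tx":0,"ty":0,"tz":0,"ax":0,"ay":0,"az":0},{"tx":0,"ty":0,"tz":0,"ax":0,"ay":0,"az":0},{"tx":0,"ty":0,"tz":-1,"ax":0,"ay":0,"az":0},{"tx":0,"ty":0,"tz":-3,"ax":0,"ay":0,"az":0},{"tx":0,"ty":0,"tz":-4,"ax":0,"ay":0,"az":0},{"tx":0,"ty":0,"tz":-4,"ax":0,"ay":0,"az":0},{"tx":0,"ty":0,"tz":-4,"ax":0,"ay":0,"az":0},{"tx":0,"ty":0,"tz":-4,"ax":0,"ay":0,"az":0},{"tx":-2,"ty":0,"tz":0,"ax":0,"ay":0,"az":0},{"tx":-2,"ty":0,"tz":0,"ax":0,"ay":0,"az":0},{"tx":0,"ty":0,"tz":0,"ax":0,"ay":0,"az":0}]' 0.3 >/dev/null; python3 g.py
python3 - <<'E'
from h import *
for c in ["top","side","wrist"]:
    cv2.imwrite(f"pics/{c}9.png",imaging.grab_frame(c))
    for d in imaging.landmark_of("sleeve_1",c)[:4]: print(c,np.round(d["position"],1),round(d["score"],2))
s=cv2.imread("pics/side9.png");w=cv2.imread("pics/wrist9.png")
cv2.imwrite("pics/fin.png",cv2.resize(np.hstack([s,w]),(800,300)))
E
```

```text
t 36.87 gauge xy [-489.5    1. ] z 23.2 ty angle -9.48 F gauge [1.2 3.8 8.8] grip 49.0 ff 40.0
t 37.87 gauge xy [-535.     1.8] z 223.1 ty angle -9.83 F gauge [-0.1  0.7 -0.5] grip 61.8 ff 0.0
top [ 378.6 -191.7   27.1] 0.82
top [ 567.1 -166.7   22.4] 0.72
top [ 494.2 -363.1   29.9] 0.71
top [462.2 369.5  27.6] 0.62
side [ 498.5 -361.9   28.3] 0.87
side [460.5 370.1  29.5] 0.84
side [ 567.9 -173.1   26.8] 0.84
wrist [ 376.2 -197.6   28.2] 0.88
wrist [ 499.6 -359.9   31.8] 0.83
```

View pics/fin.png

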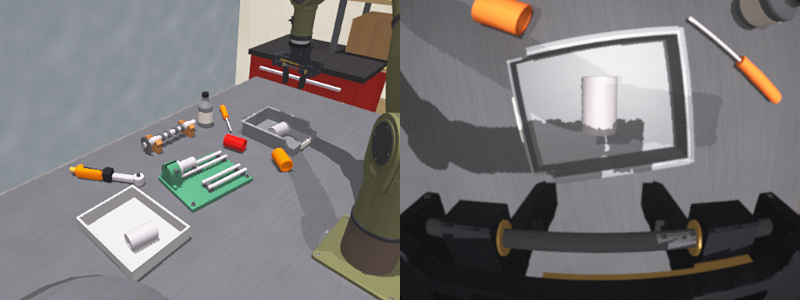

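The pictures show sleeve 1 flat in the pan (side view 143,235) and sleeve 2 flat in the bin (wrist view 600,103). Nothing else has moved and the arm is clear.

```bash
python3 -c "
from plant import finish_job
print(finish_job())"
```

```text
the job is handed in; nothing more can be done
None
```

The job is done and handed in at about 38 s: the first sleeve slid home against the shoulder and lies flat in the aluminium pan, and the second stuck at the ridge and lies flat in the grey bin; I read no more than about 10 N on the pin.

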